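# Bridge the gap to the scrap pan with the cutting sheet and clear the squeezed oranges

## Task

Slide the thin green cutting sheet, with the two squeezed orange halves riding on it, to the left along the wooden block until its left end overhangs the block far enough to reach about 3 cm over the near rim of the steel pan, square with the block. Then push both orange halves along the sheet and off that end, so that they drop into the pan. Do it all by pushing gently with the fingertips, without gripping or lifting anything, and leave the pan and the other things where they stand.

Things in the scene. Friction and masses are not known exactly. Their poses are not given: they have to be found in the camera images.
- block: wooden chopping block that cannot be moved, 210 (its x) x 320 (its y) x 60 mm high; origin under its centre, on the worktop; its +y axis points to the robot's left, to the pan. Its flat top is 60 mm above the worktop.
- sheet: thin green cutting sheet lying loose on the block, 180 (its x) x 230 (its y) x 8 mm thick, about 0.35 kg, with corners rounded to 14 mm and a 70 x 14 mm hanging slot 24 mm from its right (-y) end; it slides with ordinary friction. Origin at the centre of its underside; +y points to its left end, the end that goes toward the pan. Starts wholly on the block, a little askew.
- sheet_lead (a point): middle of the sheet's left (+y) end, half-way up its thickness; axes as the sheet's
- sheet_tail (a point): middle of the sheet's right (-y) end, half-way up its thickness: the edge to push against; about 45 to 70 mm of bare block lies beyond it at the start
- pan: open steel pan standing loose on the worktop to the left of the block, 12 to 40 mm from it, 180 (its x) x 168 (its y) x 50 mm high over its flange, about 0.45 kg; the flange is 8 mm wide and the walls inside it 3 mm thick (opening 158 x 146 mm), floor 4 mm thick. Origin under its centre; x and y point nearly as the block's. Its rim is 10 mm lower than the block's top, so the sheet passes over it.
- pan_rim (a point): middle of the pan's near rim: the outer edge of the flange on the side of the block (-y), 50 mm above the worktop; axes as the pan's
- half_a_center (a point): centre (14 mm above its flat face) of a squeezed orange half, an orange dome 60 mm across and 29 mm high, lying cut face down on the sheet; about 45 g. It slides when pushed near its foot.
- half_b_center (a point): the same for the other orange half; the halves stand side by side across the sheet, about 80 mm apart from centre to centre in x; half_a nearer the robot or farther (they may be swapped)
- half_a: the first orange half; origin at the centre of its flat cut face
- half_b: the second orange half; origin at the centre of its flat cut face
- juicer: bystander: white hand juicer, a round dish 120 mm across, 58 mm high, on the worktop to the right of the block; origin under its centre
- salt: bystander: salt shaker, 44 mm across, 90 mm high, behind the block; origin under its centre
- spice: bystander: spice jar with red cap, 45 mm across, 106 mm high, behind the block; origin under its centre
- timer: bystander: small green digital timer, 26 x 64 x 54 mm high, behind the block, to the left; origin under its centre
Not all that is in view belongs to the job. What is shaped like the half_b but black, blue or pink is not meant.

How it is judged:
By the outcome, as a careful person would: the job done as asked, in the order asked, and still so for the second after the job is handed in, with the robot touching nothing.
It also fails if it takes over 58 s, if anything falls off the work surface, if the arm or the gripper's body presses on something with over 40 N, if the wrist force passes 120 N, or if a joint passes its speed limit or range.

## Robot

A 7-joint arm with a two-finger parallel gripper is mounted at the origin on a cart in front of the work surface, level with it; the furniture and walls round the work are solid. World frame = base frame: x ahead of the robot, y to its left, z up, the work surface at z = 0. Lengths are in m, angles in rad, forces in N, time in s.
With the tool pointing down it reaches from about 0.425 to 0.875 m from the base axis. Payload 4.7 kg.
Tool frame: the origin (TCP) lies midway between the tips of the shut fingers; the grasp point (between the pads) lies 19 mm behind it (ctrl.tcp_to_grasp is the distance from the TCP to the grasp point, in m); z points along the fingers, y is the line along which they close (so a half turn about z gives the same grasp; the last joint's range is limited). The gripper opens to 87 mm and grips with 3 to 60 N. Pads are 19 mm wide; open, the fingers measure 117 mm over their backs; the gripper's body (75 mm by 190 mm) begins 51 mm behind the grasp point.
Start: joints at [1.326, 0.321, -0.07, 1.45, 0.023, 1.371, -0.057], TCP at [0.166, -0.628, 0.19] pointing down, gripper open.
Joint ranges: [-2.86, 2.86], [-0.3, 2.09], [-1.38, 1.24], [0.06, 2.45], [-1.56, 4.7], [0.09, 2.05], [-2.69, 2.69]. Speed limits (rad/s): [2.57, 2.57, 3.14, 3.14, 3.14, 3.14, 3.14].

## Interface

Orientations are given as a unit quaternion [x, y, z, w].
In Python, from rig import ctrl, cams, workorder gives the robot as it stands.
- The arm moves only by the tool drive_tool, never from a script. Its arguments are lists of equal length, an entry for each row: "linear": the shift along the tool's x, y, z in mm, a list of three; "rotation": the turn, a rotation vector about the tool's x, y, z in degrees, a list of three. In form: {"linear": [[tx, ty, tz], ...], "rotation": [[ax, ay, az], ...]}. A call has 1 to 12 rows; each row shifts and turns the commanded pose from where the row before left it, along the tool's axes as they then stand; what a row does not reach is not made up. A row lasts 1/10 s, in which the tool goes at most 50 mm and 8.59 degrees, less where a joint would pass 70% of its speed; a pose out of reach is approached as far as the arm can. A call is refused whole if a number of a shift passes 50 or a number of a turn 8.59, either way. A call with a gripper value outside its range is refused whole. "jaw" is the opening, from 0 (shut) to 1 (fully open), set as the call begins (left out, the last holds). The fingers move at their own pace and stop on an object; "force" is the grip in N (left out, the last holds). Time passes only in rows, so rows that do not move let the fingers close. It gives the time, the measured TCP pose, the force, the opening and the grip force at its end, in the units of the state.
- ctrl.state(): the state, without advancing time (a new reading comes with each control period).
- cams.camera(name): name is "scene" or "top" or "wrist"; returns the picture (420x560x3 uint8, red, green, blue); there is no depth.
- cams.calibration(name): a dict with "fx", "fy", "cx", "cy" (pixels), "pose" (4x4, takes a point from camera to world coordinates); the wrist camera has in their place "T_tool_cam" (4x4, takes a point from camera to tool coordinates, whose origin is the TCP and whose axes are the flange's). Camera axes: x right, y down, z forward; pixel columns grow to the right and rows downward; lengths in m; the calibration is good to about 2 mm. A picture is of the moment at which its call begins: read the wrist's pose just before it. calibration takes no time and is no camera call.
- workorder.close_job(): hands the job in; it is judged then, once.
The state is a dict: "time_s": time; "joint_pos": joint angles; "joint_velocities": joint speeds; "tau": joint torques, N m; "eef_pos": TCP position; "tcp_rot": TCP orientation; "contact_force": force on the tool from outside, world axes, zero at the start; "torque": the same for the moment, N m; "gripper_width": opening from 0.0 (shut) to 1.0 (fully open); "finger_force": force on a finger pad.
Only numpy, scipy, OpenCV 4.12 (cv2) and the standard library are available. Lean on these libraries where they do the work, as an engineer would, in place of code of your own. Each camera call takes 0.05 s, during which the arm holds its last target. There are 200 camera calls.

## Working session

There is one attempt and no reset: what is moved stays moved. The work goes in short steps, Python scripts to look and compute and a tool call to move; the robot and the scene stay as the last step left them, time stands still between calls to the robot, and variables do not carry over. Pictures are saved under pics/ and viewed, at most 10 in all, crops included, and the job is handed in when it is done.

Besides the shell and the picture viewer there is one more tool, called after "Call:" in YAML: its name, and indented under it one key for each argument. drive_tool: Moves the arm, as the interface text tells. Its arguments: {"type":"object","properties":{"linear":{"type":"array","items":{"type":"array","items":{"type":"number"}}},"rotation":{"type":"array","items":{"type":"array","items":{"type":"number"}}},"jaw":{"type":"number"},"force":{"type":"number"}},"required":["linear","rotation"]}

```bash
mkdir -p pics; ls; python3 - <<'E'
from rig import ctrl,cams
import cv2,numpy as np
np.set_printoptions(precision=4,suppress=True)
s=ctrl.state();print(s['time_s'],s['eef_pos'],s['tcp_rot'],s['gripper_width'],s['contact_force'])
for n in('top','scene'):
    im=cams.camera(n);cv2.imwrite(f'pics/{n}0.png',im[:,:,::-1]);c=cams.calibration(n);print(n,c)
E
```

```text
pics
0.0 [ 0.1661 -0.6278  0.1892] [ 0.9916  0.129  -0.0002 -0.0009] 1.004469361927181 [-0.5523  0.7334  0.1475]
top {'fx': 523.2018895793916, 'fy': 523.2018895793916, 'cx': 285.87811111377664, 'cy': 219.2454275616364, 'pose': array([[-0.3019, -0.8625,  0.4063, -0.1955],
       [-0.9533,  0.271 , -0.133 ,  0.1402],
       [ 0.0046, -0.4275, -0.904 ,  1.7889],
       [ 0.    ,  0.    ,  0.    ,  1.    ]])}
scene {'fx': 430.56205889718717, 'fy': 430.56205889718717, 'cx': 276.64256871988226, 'cy': 219.0470322868084, 'pose': array([[-0.6353, -0.53  ,  0.5617, -0.1442],
       [-0.7721,  0.4511, -0.4477,  0.4766],
       [-0.0161, -0.7181, -0.6958,  0.931 ],
       [ 0.    ,  0.    ,  0.    ,  1.    ]])}
```

View pics/top0.png

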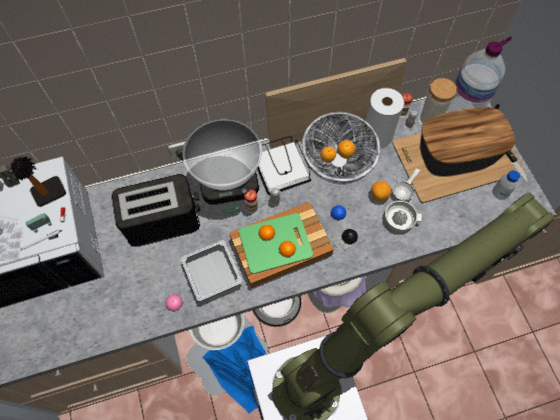

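View pics/scene0.png

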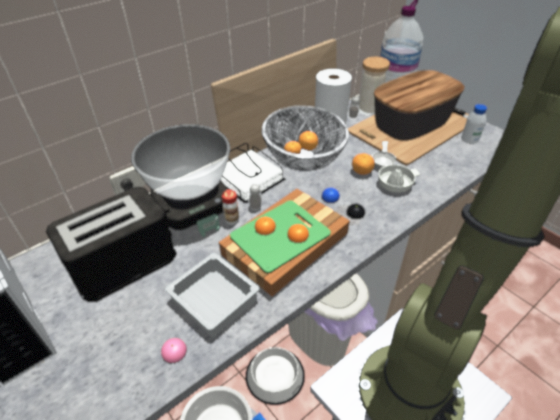

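The only two orange domes on the green sheet are at top (267,232) and (288,248), which are scene (265,226) and (298,233). These match half_a and half_b. The other round things are blue (339,212), black (350,236) and pink (174,302) in the top picture, and oranges lying elsewhere, so none of those are meant. Next I'll rectify to the known heights and confirm with a crop.

```bash
cat > h.py <<'E'
import cv2,numpy as np
from rig import ctrl,cams
np.set_printoptions(precision=4,suppress=True)
def P(n):
    c=cams.calibration(n);K=np.array([[c['fx'],0,c['cx']],[0,c['fy'],c['cy']],[0,0,1]])
    return K@np.linalg.inv(c['pose'])[:3]
# rectified picture: column u -> y = Y1-u/s ; row v -> x = X1-v/s  (s px per m)
def rect(im,n,z,X=(0.35,0.80),Y=(-0.2,0.5),s=1000,Pm=None):
    Pm=P(n) if Pm is None else Pm
    H=np.c_[Pm[:,0],Pm[:,1],Pm[:,2]*z+Pm[:,3]]
    A=np.array([[0,-1/s,X[1]],[-1/s,0,Y[1]],[0,0,1]])
    return cv2.warpPerspective(im,H@A,(int((Y[1]-Y[0])*s),int((X[1]-X[0])*s)),flags=cv2.INTER_LINEAR|cv2.WARP_INVERSE_MAP)
def green(r):
    h=cv2.cvtColor(r,cv2.COLOR_RGB2HSV);return cv2.inRange(h,(45,110,60),(80,255,255))
def orange(r):
    h=cv2.cvtColor(r,cv2.COLOR_RGB2HSV);return cv2.inRange(h,(5,190,140),(20,255,255))
def big(m,k=1):
    cs,_=cv2.findContours(m,cv2.RETR_EXTERNAL,cv2.CHAIN_APPROX_NONE);return sorted(cs,key=cv2.contourArea)[-k:]
def sheet(r,X1=0.80,Y1=0.5,s=1000):
    c=big(green(r))[0];b=cv2.boxPoints(cv2.minAreaRect(cv2.convexHull(c)))
    w=np.c_[X1-b[:,1]/s,Y1-b[:,0]/s];return w
E
python3 - <<'E'
from h import *
out=[]
for n in('top','scene'):
    im=cv2.imread(f'pics/{n}0.png')[:,:,::-1].copy()
    r=rect(im,n,0.068);w=sheet(r);print(n,'sheet',w.round(4).tolist(),w.mean(0),[np.linalg.norm(w[i]-w[i-1]) for i in range(4)])
    for c in big(orange(r),4):
        m=c.reshape(-1,2).mean(0);print(' orange@z68',0.8-m[1]/1000,0.5-m[0]/1000,cv2.contourArea(c))
    r=rect(im,n,0.055,X=(0.38,0.68),Y=(-0.15,0.45))
    for k in range(0,600,50): cv2.line(r,(k,0),(k,4),(255,0,0),1)
    for k in range(0,300,50): cv2.line(r,(0,k),(4,k),(255,0,0),1)
    out.append(r)
cv2.imwrite('pics/rect0.png',np.vstack(out)[:,:,::-1])
E
```

```text
top sheet [[0.5249999761581421, -0.010999999940395355], [0.5249999761581421, -0.010999999940395355], [0.5249999761581421, -0.010999999940395355], [0.5249999761581421, -0.010999999940395355]] [ 0.525 -0.011] [np.float32(0.0), np.float32(0.0), np.float32(0.0), np.float32(0.0)]
 orange@z68 0.4689935897435898 -0.0831794871794872 2342.0
 orange@z68 0.5515384615384615 -0.032064102564102526 2359.0Traceback (most recent call last):
  File "<stdin>", line 5, in <module>
  File "h.py", line 20, in sheet
    c=big(green(r))[0];b=cv2.boxPoints(cv2.minAreaRect(cv2.convexHull(c)))
      ~~~~~~~~~~~~~^^^
IndexError: list index out of range
```

```bash
sed -i 's/(45,110,60),(80,255,255)/(48,95,60),(80,255,255)/; s/Y=(-0.2,0.5)/Y=(-0.3,0.4)/; s/Y1=0.5/Y1=0.4/' h.py
python3 - <<'E'
from h import *
out=[]
for n,px in(('top',(275,255)),('scene',(275,245))):
    im=cv2.imread(f'pics/{n}0.png')[:,:,::-1].copy()
    p=im[px[1],px[0]];print(p,cv2.cvtColor(p[None,None],cv2.COLOR_RGB2HSV))
    r=rect(im,n,0.068)
    try:
        w=sheet(r);print(n,'sheet',w.round(4).tolist(),w.mean(0),[np.linalg.norm(w[i]-w[i-1]) for i in range(4)])
    except Exception as e: print(e)
    for c in big(orange(r),4):
        m=c.reshape(-1,2).mean(0);print(' orange@z68',0.8-m[1]/1000,0.4-m[0]/1000,cv2.contourArea(c))
    r=rect(im,n,0.055,X=(0.36,0.66),Y=(-0.25,0.35))
    for k in range(0,600,50): cv2.line(r,(k,0),(k,4),(255,0,0),1)
    for k in range(0,300,50): cv2.line(r,(0,k),(4,k),(255,0,0),1)
    out.append(r)
cv2.imwrite('pics/rect0.png',np.vstack(out)[:,:,::-1])
E
```

```text
[123 202 133] [[[ 64 100 202]]]
top sheet [[0.41519999504089355, 0.06669999659061432], [0.5950999855995178, 0.06369999796152115], [0.5913000106811523, -0.16339999437332153], [0.4115000069141388, -0.16040000319480896]] [ 0.5033 -0.0484] [np.float32(0.22716843), np.float32(0.17985833), np.float32(0.22716846), np.float32(0.17985837)]
 orange@z68 0.4689935897435898 -0.08317948717948714 2342.0
 orange@z68 0.5515384615384615 -0.032064102564102526 2359.0
[134 217 144] [[[ 64  98 217]]]
scene sheet [[0.41839998960494995, 0.06419999897480011], [0.5898000001907349, 0.0608999989926815], [0.5855000019073486, -0.16110000014305115], [0.4140999913215637, -0.15780000388622284]] [ 0.502  -0.0484] [np.float32(0.22203586), np.float32(0.17137437), np.float32(0.22203586), np.float32(0.1713743)]
 orange@z68 0.5439794520547946 -0.02803424657534248 502.0
 orange@z68 0.4622535211267606 -0.0785845070422535 544.0
```

View pics/rect0.png

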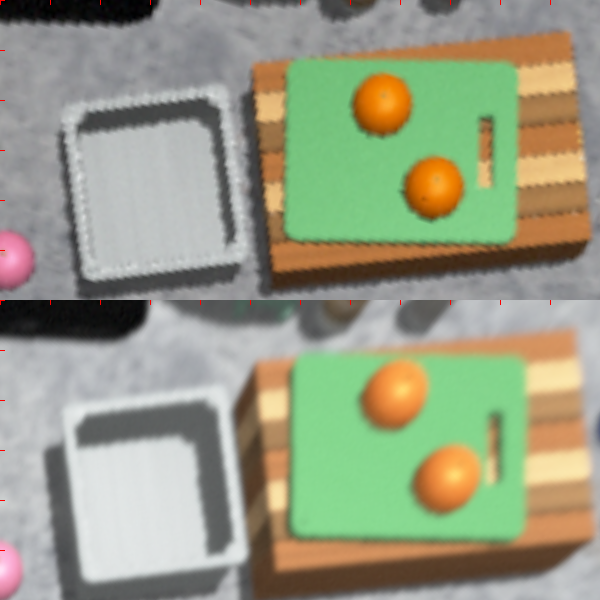

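The rectified crops (1 px = 1 mm, z = 55 mm) confirm two orange domes on the green sheet, at top-view pixels (382,104) and (434,187). The slot is on the right and the pan's outer corners are (63,103), (228,85), (245,262) and (82,283). The block is turned about +5.4°, the sheet about -1° and the pan about +6°. I'll move toward the block, raised, and measure more exactly from there.

Call:
drive_tool:
  linear:
    - [16,-14,-9]
    - [32,-28,-9]
    - [32,-28,-9]
    - [32,-28,-9]
    - [32,-28,-9]
    - [32,-28,-9]
    - [32,-28,-9]
    - [32,-28,-9]
    - [32,-28,-9]
    - [32,-28,-9]
    - [32,-28,-9]
    - [32,-28,-9]
  rotation:
    - [0,0,0]
    - [0,0,0]
    - [0,0,0]
    - [0,0,0]
    - [0,0,0]
    - [0,0,0]
    - [0,0,0]
    - [0,0,0]
    - [0,0,0]
    - [0,0,0]
    - [0,0,0]
    - [0,0,0]

```text
time_s: 1.3
eef_pos: [0.4401, -0.2213, 0.2984]
tcp_rot: [0.992, 0.129, -0.0, 0.0]
contact_force: [2.1, -0.3, 1.0]
gripper_width: 0.998
finger_force: 0.0
```

Call:
drive_tool:
  linear:
    - [16,-19,0]
    - [0,0,0]
    - [0,0,0]
    - [0,0,0]
    - [0,0,0]
    - [0,0,0]
    - [0,0,0]
    - [0,0,0]
    - [0,0,0]
    - [0,0,0]
    - [0,0,0]
    - [0,0,0]
  rotation:
    - [0,0,-4]
    - [0,0,-8]
    - [0,0,-8]
    - [0,0,-8]
    - [0,0,-8]
    - [0,0,-8]
    - [0,0,-8]
    - [0,0,-8]
    - [0,0,-8]
    - [0,0,-8]
    - [0,0,-5]
    - [0,0,0]

```text
time_s: 2.5
eef_pos: [0.4494, -0.2011, 0.2974]
tcp_rot: [0.67, 0.743, -0.0, -0.001]
contact_force: [0.3, 0.2, -0.4]
gripper_width: 1.0
finger_force: 0.0
```

```bash
python3 - <<'E'
from h import *
from scipy.spatial.transform import Rotation as R
s=ctrl.state();print(s['time_s'],s['eef_pos'],s['tcp_rot'],s['joint_pos'],s['contact_force'])
print(R.from_quat(s['tcp_rot']).as_matrix())
c=cams.calibration('wrist');print(c)
im=cams.camera('wrist');cv2.imwrite('pics/w1.png',im[:,:,::-1])
T=np.eye(4);T[:3,:3]=R.from_quat(s['tcp_rot']).as_matrix();T[:3,3]=s['eef_pos']
M=T@c['T_tool_cam'];np.save('w1.npy',np.array([[c['fx'],0,c['cx']],[0,c['fy'],c['cy']],[0,0,1]])@np.linalg.inv(M)[:3])
it=cams.camera('top');cv2.imwrite('pics/t1.png',it[:,:,::-1])
a=rect(im,'',0.055,X=(0.36,0.66),Y=(-0.25,0.35),Pm=np.load('w1.npy'))
cv2.imwrite('pics/v1.png',np.vstack([a,cv2.resize(im,(400,300)).repeat(1,0) if 0 else np.pad(cv2.resize(im,(400,300)),((0,0),(0,200),(0,0)))])[:,:,::-1])
E
```

```text
2.5 [ 0.4494 -0.2011  0.2974] [ 0.6697  0.7426 -0.0004 -0.0006] [ 0.8446 -0.0315 -0.4622  1.6358 -0.0137  1.5356  0.4861] [ 0.2598  0.2075 -0.3772]
[[-0.1029  0.9947 -0.0015]
 [ 0.9947  0.1029  0.0002]
 [ 0.0004 -0.0015 -1.    ]]
{'fx': 309.25471132538115, 'fy': 309.25471132538115, 'cx': 279.335453833213, 'cy': 211.32190764277442, 'T_tool_cam': array([[-0.0003, -0.9659, -0.2588,  0.0708],
       [ 1.    , -0.0005,  0.0004, -0.0012],
       [-0.0005, -0.2588,  0.9659, -0.1954],
       [ 0.    ,  0.    ,  0.    ,  1.    ]])}
```

View pics/v1.png

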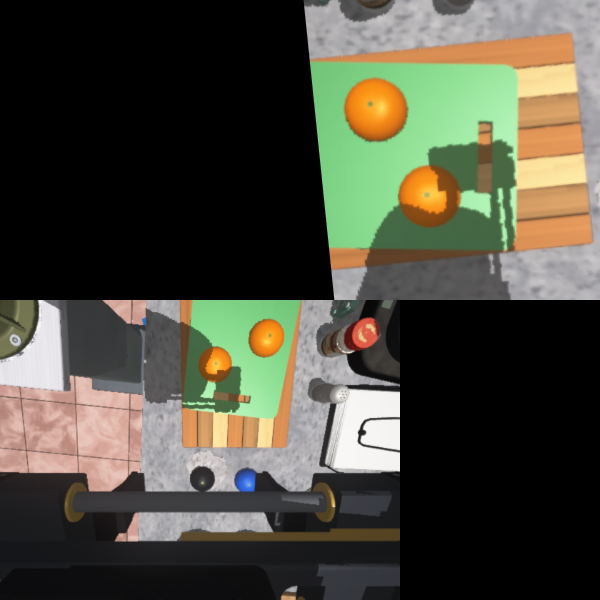

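The wrist view agrees with the top view: the block's right corners are at (572,33) and (593,242), giving a yaw of about 5.7°. The tool's y axis heads 5.9°. I'll take one look from over the pan for the rim.

Call:
drive_tool:
  linear:
    - [25,3,-3]
    - [45,6,-5]
    - [45,6,-5]
    - [45,6,-5]
    - [45,6,-5]
    - [35,6,-5]
    - [0,0,0]
    - [0,0,0]
  rotation:
    - [0,0,0]
    - [0,0,0]
    - [0,0,0]
    - [0,0,0]
    - [0,0,0]
    - [0,0,0]
    - [0,0,0]
    - [0,0,0]

```text
time_s: 3.4
eef_pos: [0.4586, 0.0419, 0.3262]
tcp_rot: [0.67, 0.743, -0.0, 0.0]
contact_force: [0.4, -0.9, -0.6]
gripper_width: 1.0
finger_force: 0.0
```

```bash
cat >> h.py <<'E'
from scipy.spatial.transform import Rotation as R
def wrist(name):
    s=ctrl.state();c=cams.calibration('wrist');im=cams.camera('wrist');cv2.imwrite(f'pics/{name}.png',im[:,:,::-1])
    T=np.eye(4);T[:3,:3]=R.from_quat(s['tcp_rot']).as_matrix();T[:3,3]=s['eef_pos']
    Pm=np.array([[c['fx'],0,c['cx']],[0,c['fy'],c['cy']],[0,0,1]])@np.linalg.inv(T@c['T_tool_cam'])[:3]
    np.save(f'{name}.npy',Pm);return im,Pm,s
E
python3 - <<'E'
from h import *
im,Pm,s=wrist('w2');print(s['time_s'],s['eef_pos'])
a=rect(im,'',0.06,X=(0.36,0.66),Y=(-0.1,0.3),s=2000,Pm=Pm)
cv2.imwrite('pics/v2.png',a[:,:,::-1])
r=rect(im,'',0.068,Pm=Pm);w=sheet(r);print(w)
E
```

```text
3.4 [0.4586 0.0419 0.3262]
[[ 0.582  -0.156 ]
 [ 0.586  -0.159 ]
 [ 0.582  -0.1643]
 [ 0.578  -0.1613]]
```

View pics/v2.png

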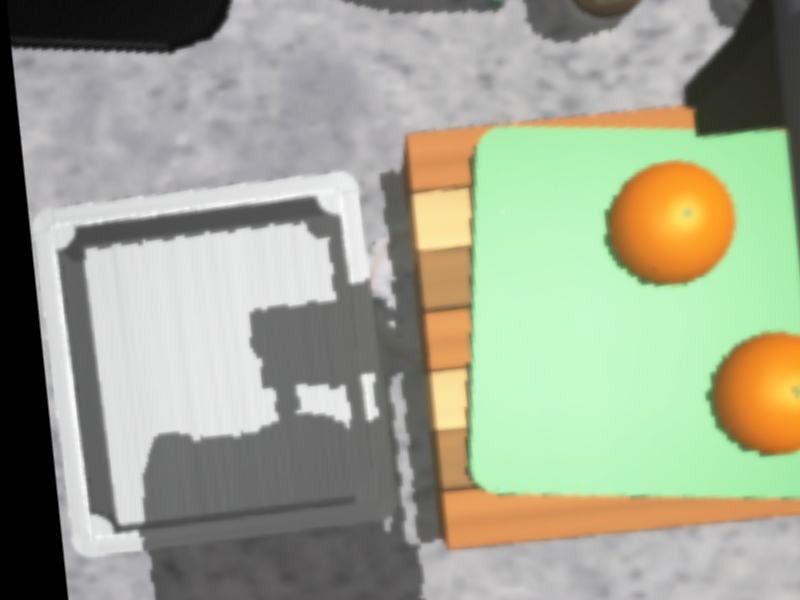

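The wrist view (2 px/mm) shows:
- Block left corners at (407,133) and (447,548).
- Pan near edge from (357,172) to (395,520), so pan_rim ≈ (0.488, 0.1125). The gap to the block is 26 mm, inside the stated 12–40 mm.
- Sheet left end at u≈472, and its measured width is 181 mm.
- Oranges at (672,222) and (775,394).

In the block frame the sheet and pan are centred sideways to about 1 mm. The sheet needs about 77 mm of travel and a turn of about +6.5°. I'll go behind the tail with the fingers open.

Call:
drive_tool:
  linear:
    - [-21,3,0]
    - [-41,6,0]
    - [-41,6,0]
    - [-41,6,0]
    - [-41,6,0]
    - [-41,5,0]
    - [-21,3,0]
    - [0,0,25]
    - [0,0,40]
    - [0,0,45]
    - [0,0,45]
    - [0,0,45]
  rotation:
    - [0,0,0]
    - [0,0,0]
    - [0,0,0]
    - [0,0,0]
    - [0,0,0]
    - [0,0,0]
    - [0,0,0]
    - [0,0,0]
    - [0,0,0]
    - [0,0,0]
    - [0,0,0]
    - [0,0,0]

```text
time_s: 4.65
eef_pos: [0.5179, -0.2009, 0.1245]
tcp_rot: [0.671, 0.742, -0.0, -0.0]
contact_force: [-0.5, -0.6, -0.7]
gripper_width: 0.998
finger_force: 0.0
```

Call:
drive_tool:
  linear:
    - [0,0,30]
    - [0,0,10]
    - [0,0,4]
    - [0,0,0]
    - [0,0,0]
  rotation:
    - [0,0,0]
    - [0,0,0]
    - [0,0,0]
    - [0,0,0]
    - [0,0,0]

```text
time_s: 5.15
eef_pos: [0.52, -0.2011, 0.0842]
tcp_rot: [0.67, 0.742, 0.0, 0.002]
contact_force: [0.7, -0.6, -0.2]
gripper_width: 0.999
finger_force: 0.0
```

```bash
python3 - <<'E'
from h import *
im,Pm,s=wrist('w3');print(s['time_s'],s['eef_pos'],s['contact_force'],R.from_quat(s['tcp_rot']).as_matrix()[:2,:2])
E
```

```text
5.15 [ 0.52   -0.2011  0.0842] [ 0.6809 -0.5726 -0.1681] [[-0.1013  0.9949]
 [ 0.9949  0.1013]]
```

View pics/w3.png

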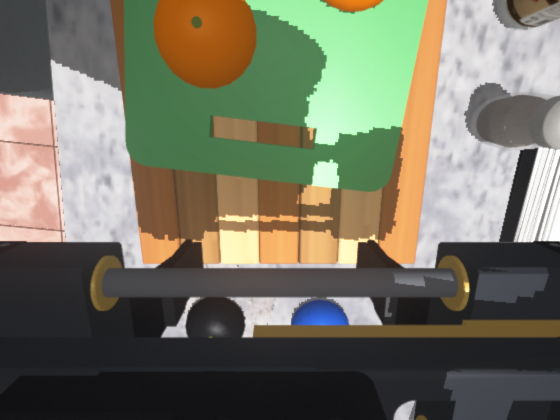

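The wrist picture shows the tail edge running from about (130,150) to (390,190), with bare block between it and the fingers, which are at rows 240–265. The way is clear, so I'll lower to about 63 mm.

Call:
drive_tool:
  linear:
    - [0,0,8]
    - [0,0,7]
    - [0,0,4]
    - [0,0,2]
    - [0,0,0]
    - [0,0,0]
  rotation:
    - [0,0,0]
    - [0,0,0]
    - [0,0,0]
    - [0,0,0]
    - [0,0,0]
    - [0,0,0]

```text
time_s: 5.8
eef_pos: [0.5187, -0.2005, 0.0613]
tcp_rot: [0.67, 0.742, -0.0, -0.0]
contact_force: [0.6, 0.4, 0.4]
gripper_width: 0.999
finger_force: 0.0
```

Call:
drive_tool:
  linear:
    - [3,0,-2]
    - [6,0,0]
    - [5,0,0]
    - [4,0,0]
    - [4,0,0]
    - [4,0,0]
    - [4,0,0]
    - [4,0,0]
    - [4,0,0]
    - [4,0,0]
    - [4,0,0]
    - [4,0,0]
  rotation:
    - [0,0,0]
    - [0,0,0]
    - [0,0,0]
    - [0,0,0]
    - [0,0,0]
    - [0,0,0]
    - [0,0,0]
    - [0,0,0]
    - [0,0,0]
    - [0,0,0]
    - [0,0,0]
    - [0,0,0]

```text
time_s: 7.0
eef_pos: [0.5135, -0.1505, 0.0632]
tcp_rot: [0.67, 0.742, -0.0, 0.0]
contact_force: [0.2, -0.4, -0.3]
gripper_width: 1.001
finger_force: 0.0
```

Call:
drive_tool:
  linear:
    - [4,0,0]
    - [4,0,0]
    - [4,0,0]
    - [4,0,0]
    - [4,0,0]
    - [4,0,0]
    - [4,0,0]
    - [3,0,0]
    - [2,0,0]
    - [1,0,0]
    - [0,0,0]
    - [0,0,0]
  rotation:
    - [0,0,0]
    - [0,0,0]
    - [0,0,0]
    - [0,0,0]
    - [0,0,0]
    - [0,0,0]
    - [0,0,0]
    - [0,0,0]
    - [0,0,0]
    - [0,0,0]
    - [0,0,0]
    - [0,0,0]

```text
time_s: 8.2
eef_pos: [0.5101, -0.1172, 0.0632]
tcp_rot: [0.67, 0.742, -0.0, 0.0]
contact_force: [-0.6, -0.7, -0.3]
gripper_width: 1.0
finger_force: 0.0
```

```bash
cat >> h.py <<'E'
B=np.array([.5057,-.0727]);a=np.radians(5.7);XB=np.array([np.cos(a),np.sin(a)]);YB=np.array([-np.sin(a),np.cos(a)])
def blk(p): d=np.asarray(p)[...,:2]-B;return np.stack([d@XB,d@YB],-1)
E
python3 - <<'E'
from h import *
s=ctrl.state();print(s['time_s'],s['eef_pos'],blk(s['eef_pos']),s['contact_force'])
out=[]
for n in('top','scene'):
    im=cams.camera(n);cv2.imwrite(f'pics/{n}4.png',im[:,:,::-1])
    r=rect(im,n,0.068);w=blk(sheet(r));print(n,w.round(4).tolist(),w.mean(0))
    for c in big(orange(r),2):
        m=c.reshape(-1,2).mean(0);print(' o',blk([0.8-m[1]/1000,0.4-m[0]/1000]))
    out.append(rect(im,n,0.06,X=(0.36,0.66),Y=(-0.25,0.35)))
cv2.imwrite('pics/v4.png',np.vstack(out)[:,:,::-1])
E
```

```text
8.2 [ 0.5101 -0.1172  0.0632] [-0.0001 -0.0447] [-0.561  -0.6871 -0.2501]
top [[-0.0781, 0.1464], [0.1019, 0.1271], [0.0798, -0.0789], [-0.1002, -0.0595]] [0.0008 0.0338]
 o [0.0507 0.0357]
scene [[0.0022, 0.0109], [0.0825, 0.0003], [0.0692, -0.0997], [-0.0111, -0.0891]] [ 0.0357 -0.0444]
 o [0.0322 0.0343]
 o [-0.0382 -0.0096]
```

View pics/v4.png

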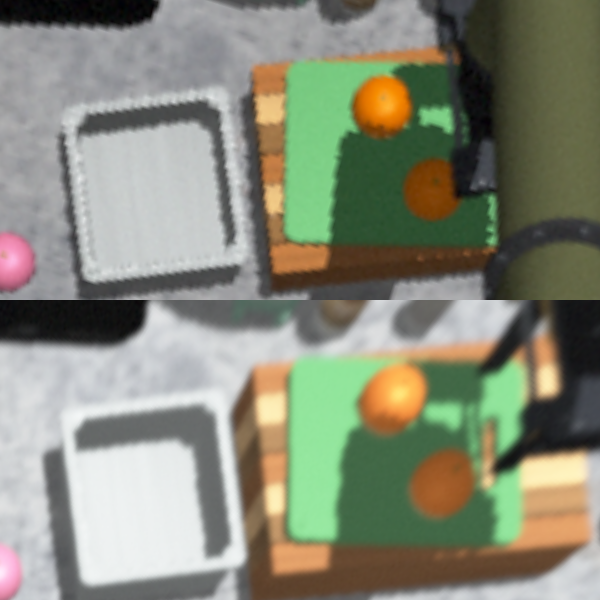

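The picture shows that the sheet has not moved. The open fingertips (around (475,185) in the top half) are over its tail, so they passed above it: the open tips sit higher than the shut-finger TCP. Nothing was touched, as the force stayed near zero. I'll retreat and then feel for the block's top with a guarded descent.

Call:
drive_tool:
  linear:
    - [-4,0,-3]
    - [-10,0,0]
    - [-10,0,0]
    - [-10,0,0]
    - [-10,0,0]
    - [-10,0,0]
    - [-10,0,0]
    - [-10,0,0]
    - [-8,0,0]
    - [-2,0,0]
    - [0,0,3]
    - [0,0,0]
  rotation:
    - [0,0,0]
    - [0,0,0]
    - [0,0,0]
    - [0,0,0]
    - [0,0,0]
    - [0,0,0]
    - [0,0,0]
    - [0,0,0]
    - [0,0,0]
    - [0,0,0]
    - [0,0,0]
    - [0,0,0]

```text
time_s: 9.5
eef_pos: [0.5183, -0.1999, 0.0627]
tcp_rot: [0.67, 0.742, -0.0, -0.0]
contact_force: [-0.1, -0.4, 0.3]
gripper_width: 1.002
finger_force: 0.0
```

Call:
drive_tool:
  linear:
    - [0,0,2]
    - [0,0,2]
    - [0,0,2]
    - [0,0,0]
  rotation:
    - [0,0,0]
    - [0,0,0]
    - [0,0,0]
    - [0,0,0]

```text
time_s: 9.9
eef_pos: [0.5183, -0.2003, 0.0568]
tcp_rot: [0.67, 0.742, -0.0, -0.0]
contact_force: [-0.5, -0.2, -0.0]
gripper_width: 0.996
finger_force: 0.0
```

Call:
drive_tool:
  linear:
    - [0,0,1]
    - [0,0,1]
    - [0,0,0]
  rotation:
    - [0,0,0]
    - [0,0,0]
    - [0,0,0]

```text
time_s: 10.2
eef_pos: [0.5185, -0.2005, 0.0551]
tcp_rot: [0.67, 0.742, -0.0, -0.0]
contact_force: [-0.7, -0.8, -0.9]
gripper_width: 1.0
finger_force: 0.0
```

Call:
drive_tool:
  linear:
    - [0,0,1]
    - [0,0,1]
    - [0,0,0]
  rotation:
    - [0,0,0]
    - [0,0,0]
    - [0,0,0]

```text
time_s: 10.5
eef_pos: [0.5185, -0.2005, 0.0531]
tcp_rot: [0.67, 0.742, -0.0, -0.0]
contact_force: [-0.4, 0.3, -0.5]
gripper_width: 1.002
finger_force: 0.0
```

Call:
drive_tool:
  linear:
    - [0,0,1]
    - [0,0,0]
  rotation:
    - [0,0,0]
    - [0,0,0]

```text
time_s: 10.7
eef_pos: [0.5185, -0.2005, 0.0521]
tcp_rot: [0.67, 0.742, -0.0, -0.0]
contact_force: [-0.2, 0.3, 0.5]
gripper_width: 0.995
finger_force: 0.0
```

Call:
drive_tool:
  linear:
    - [0,0,1]
    - [0,0,0]
  rotation:
    - [0,0,0]
    - [0,0,0]

```text
time_s: 10.9
eef_pos: [0.5185, -0.2005, 0.0511]
tcp_rot: [0.67, 0.742, -0.0, -0.0]
contact_force: [-0.0, -0.9, -0.3]
gripper_width: 1.001
finger_force: 0.0
```

Call:
drive_tool:
  linear:
    - [0,0,1]
    - [0,0,0]
  rotation:
    - [0,0,0]
    - [0,0,0]

```text
time_s: 11.1
eef_pos: [0.5185, -0.2005, 0.0501]
tcp_rot: [0.67, 0.742, -0.0, -0.0]
contact_force: [0.2, 0.4, -0.8]
gripper_width: 0.998
finger_force: 0.0
```

Call:
drive_tool:
  linear:
    - [0,0,1]
    - [0,0,0]
  rotation:
    - [0,0,0]
    - [0,0,0]

```text
time_s: 11.3
eef_pos: [0.5185, -0.2005, 0.0491]
tcp_rot: [0.67, 0.742, -0.0, -0.0]
contact_force: [0.2, 0.1, -0.3]
gripper_width: 0.997
finger_force: 0.0
```

Call:
drive_tool:
  linear:
    - [0,0,1]
    - [0,0,0]
  rotation:
    - [0,0,0]
    - [0,0,0]

```text
time_s: 11.5
eef_pos: [0.5185, -0.2005, 0.0481]
tcp_rot: [0.67, 0.742, -0.0, -0.0]
contact_force: [-0.0, 0.1, 0.4]
gripper_width: 0.999
finger_force: 0.0
```

Call:
drive_tool:
  linear:
    - [0,0,1]
    - [0,0,0]
  rotation:
    - [0,0,0]
    - [0,0,0]

```text
time_s: 11.7
eef_pos: [0.5185, -0.2005, 0.0471]
tcp_rot: [0.67, 0.742, -0.0, -0.0]
contact_force: [-0.3, 0.2, 0.3]
gripper_width: 1.004
finger_force: 0.0
```

Call:
drive_tool:
  linear:
    - [0,0,1]
    - [0,0,0]
  rotation:
    - [0,0,0]
    - [0,0,0]

```text
time_s: 11.9
eef_pos: [0.5185, -0.2005, 0.0461]
tcp_rot: [0.67, 0.742, -0.0, -0.0]
contact_force: [0.8, 0.2, 0.7]
gripper_width: 1.003
finger_force: 0.0
```

Call:
drive_tool:
  linear:
    - [0,0,1]
    - [0,0,0]
  rotation:
    - [0,0,0]
    - [0,0,0]

```text
time_s: 12.1
eef_pos: [0.5185, -0.2005, 0.0451]
tcp_rot: [0.67, 0.742, -0.0, -0.0]
contact_force: [-0.1, 0.4, 0.8]
gripper_width: 1.001
finger_force: 0.0
```

```bash
python3 - <<'E'
from h import *
im,Pm,s=wrist('w5');print(s['eef_pos'],s['contact_force'])
c=im[180:320,100:460];c=cv2.convertScaleAbs(c,alpha=1.8,beta=20)
cv2.imwrite('pics/v5.png',cv2.resize(c,(792,308))[:,:,::-1])
E
```

```text
[ 0.5185 -0.2005  0.0451] [-0.078   0.4397  0.8152]
```

View pics/v5.png

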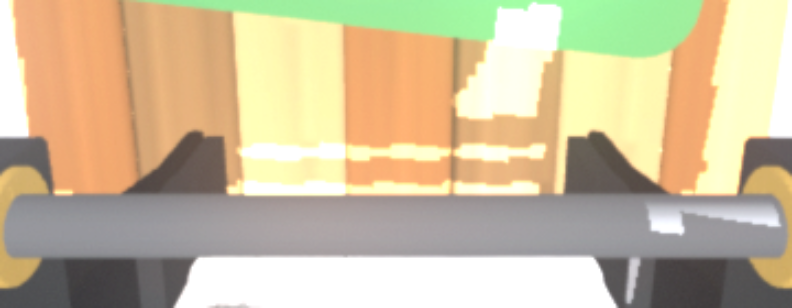

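Call:
drive_tool:
  linear:
    - [0,0,1]
    - [0,0,0]
  rotation:
    - [0,0,0]
    - [0,0,0]

```text
time_s: 12.35
eef_pos: [0.5185, -0.2005, 0.0441]
tcp_rot: [0.67, 0.742, -0.0, -0.0]
contact_force: [-1.1, -1.0, 0.2]
gripper_width: 1.005
finger_force: 0.0
```

Call:
drive_tool:
  linear:
    - [0,0,1]
    - [0,0,0]
  rotation:
    - [0,0,0]
    - [0,0,0]

```text
time_s: 12.55
eef_pos: [0.5185, -0.2005, 0.0431]
tcp_rot: [0.67, 0.742, -0.0, -0.0]
contact_force: [-0.8, 0.4, 0.6]
gripper_width: 1.002
finger_force: 0.0
```

Call:
drive_tool:
  linear:
    - [0,0,1]
    - [0,0,0]
  rotation:
    - [0,0,0]
    - [0,0,0]

```text
time_s: 12.75
eef_pos: [0.5185, -0.2005, 0.0421]
tcp_rot: [0.67, 0.742, -0.0, -0.0]
contact_force: [0.4, -0.5, -0.7]
gripper_width: 1.001
finger_force: 0.0
```

Call:
drive_tool:
  linear:
    - [0,0,1]
    - [0,0,0]
  rotation:
    - [0,0,0]
    - [0,0,0]

```text
time_s: 12.95
eef_pos: [0.5185, -0.2005, 0.0411]
tcp_rot: [0.67, 0.742, -0.0, -0.0]
contact_force: [0.1, -0.1, 0.3]
gripper_width: 1.002
finger_force: 0.0
```

Call:
drive_tool:
  linear:
    - [0,0,1]
    - [0,0,0]
  rotation:
    - [0,0,0]
    - [0,0,0]

```text
time_s: 13.15
eef_pos: [0.5185, -0.2005, 0.0401]
tcp_rot: [0.67, 0.742, -0.0, -0.0]
contact_force: [0.3, -0.3, 0.4]
gripper_width: 1.0
finger_force: 0.0
```

Call:
drive_tool:
  linear:
    - [0,0,1]
    - [0,0,0]
  rotation:
    - [0,0,0]
    - [0,0,0]

```text
time_s: 13.35
eef_pos: [0.5185, -0.2005, 0.0391]
tcp_rot: [0.67, 0.742, -0.0, -0.0]
contact_force: [-0.3, 0.1, 0.9]
gripper_width: 1.0
finger_force: 0.0
```

Call:
drive_tool:
  linear:
    - [0,0,1]
    - [0,0,0]
  rotation:
    - [0,0,0]
    - [0,0,0]

```text
time_s: 13.55
eef_pos: [0.5185, -0.2005, 0.0381]
tcp_rot: [0.67, 0.742, -0.0, -0.0]
contact_force: [-0.8, -0.5, -0.0]
gripper_width: 1.002
finger_force: 0.0
```

Call:
drive_tool:
  linear:
    - [0,0,1]
    - [0,0,1]
    - [0,0,0]
  rotation:
    - [0,0,0]
    - [0,0,0]
    - [0,0,0]

```text
time_s: 13.85
eef_pos: [0.5185, -0.2005, 0.0361]
tcp_rot: [0.67, 0.742, -0.0, -0.0]
contact_force: [0.3, -0.3, -0.2]
gripper_width: 0.999
finger_force: 0.0
```

```bash
python3 - <<'E'
from h import *
s=ctrl.state();im=cams.camera('scene');q=P('scene')@np.r_[s['eef_pos'],1];q=q[:2]/q[2]
Rm=R.from_quat(s['tcp_rot']).as_matrix();print(s['contact_force'])
x0,y0=int(q[0])-75,int(q[1])-70
c=cv2.convertScaleAbs(im[y0:y0+110,x0:x0+150],alpha=2.2,beta=25);c=cv2.resize(c,None,fx=5,fy=5,interpolation=cv2.INTER_CUBIC)
for sy in(-.0435,.0435):
    for dz,col in((0,(255,0,0)),(-.014,(255,255,0)),(-.025,(0,255,255)),(-.033,(255,0,255))):
        w=np.array(s['eef_pos'])+Rm@np.array([.0095,sy,dz]);p=P('scene')@np.r_[w,1];p=p[:2]/p[2]
        cv2.circle(c,(int((p[0]-x0+.5)*5),int((p[1]-y0+.5)*5)),3,col,-1)
cv2.imwrite('pics/v6.png',c[:,:,::-1])
E
```

```text
[ 0.3407 -0.2785 -0.1671]
```

View pics/v6.png

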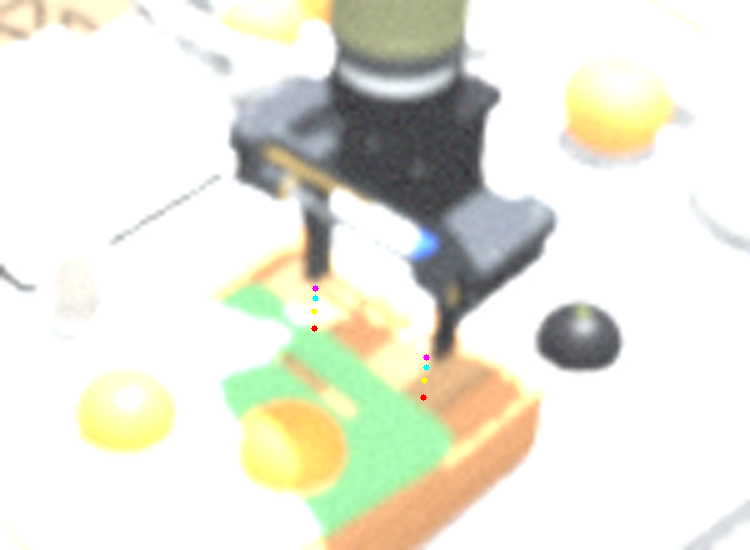

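The scene crop shows the open fingertips at (318,280) and (440,358). That is about 33–38 mm behind the TCP (the magenta marks are at -33 mm) and clear of the block. I'll continue the guarded descent.

Call:
drive_tool:
  linear:
    - [0,0,2]
    - [0,0,2]
    - [0,0,2]
    - [0,0,0]
  rotation:
    - [0,0,0]
    - [0,0,0]
    - [0,0,0]
    - [0,0,0]

```text
time_s: 14.3
eef_pos: [0.5183, -0.2004, 0.0298]
tcp_rot: [0.67, 0.742, -0.0, -0.0]
contact_force: [0.8, -0.5, 0.0]
gripper_width: 1.005
finger_force: 0.0
```

Call:
drive_tool:
  linear:
    - [0,0,1]
    - [0,0,0]
  rotation:
    - [0,0,0]
    - [0,0,0]

```text
time_s: 14.5
eef_pos: [0.5186, -0.2005, 0.0291]
tcp_rot: [0.67, 0.742, -0.0, -0.0]
contact_force: [0.8, -0.1, -0.0]
gripper_width: 0.999
finger_force: 0.0
```

Call:
drive_tool:
  linear:
    - [0,0,1]
    - [0,0,0]
  rotation:
    - [0,0,0]
    - [0,0,0]

```text
time_s: 14.7
eef_pos: [0.5187, -0.2005, 0.0283]
tcp_rot: [0.67, 0.742, -0.0, 0.0]
contact_force: [-1.1, 0.2, -0.3]
gripper_width: 1.001
finger_force: 0.0
```

Call:
drive_tool:
  linear:
    - [0,0,1]
    - [0,0,0]
  rotation:
    - [0,0,0]
    - [0,0,0]

```text
time_s: 14.9
eef_pos: [0.5187, -0.2006, 0.0282]
tcp_rot: [0.67, 0.742, -0.0, 0.0]
contact_force: [-3.2, 0.5, 5.6]
gripper_width: 0.999
finger_force: 3.0
```

Contact came at TCP z ≈ 0.028, so the open tips sit about 32 mm behind the TCP. I'll raise 4 mm (tips 2–3 mm above the wood) and push.

Call:
drive_tool:
  linear:
    - [0,0,-2]
    - [0,0,-2]
    - [4,0,0]
    - [6,0,0]
    - [4,0,0]
    - [4,0,0]
    - [4,0,0]
    - [4,0,0]
    - [4,0,0]
    - [4,0,0]
    - [4,0,0]
    - [4,0,0]
  rotation:
    - [0,0,0]
    - [0,0,0]
    - [0,0,0]
    - [0,0,0]
    - [0,0,0]
    - [0,0,0]
    - [0,0,0]
    - [0,0,0]
    - [0,0,0]
    - [0,0,0]
    - [0,0,0]
    - [0,0,0]

```text
time_s: 16.1
eef_pos: [0.5143, -0.1584, 0.0312]
tcp_rot: [0.67, 0.742, -0.0, 0.0]
contact_force: [0.5, -1.3, -0.6]
gripper_width: 1.002
finger_force: 0.7
```

Call:
drive_tool:
  linear:
    - [4,0,0]
    - [4,0,0]
    - [4,0,0]
    - [4,0,0]
    - [4,0,0]
    - [4,0,0]
    - [4,0,0]
    - [3,0,0]
    - [2,0,0]
    - [1,0,0]
    - [0,0,0]
    - [0,0,0]
  rotation:
    - [0,0,0]
    - [0,0,0]
    - [0,0,0]
    - [0,0,0]
    - [0,0,0]
    - [0,0,0]
    - [0,0,0]
    - [0,0,0]
    - [0,0,0]
    - [0,0,0]
    - [0,0,0]
    - [0,0,0]

```text
time_s: 17.3
eef_pos: [0.5108, -0.1247, 0.0312]
tcp_rot: [0.67, 0.742, 0.0, -0.0]
contact_force: [-0.1, -0.5, -0.3]
gripper_width: 1.001
finger_force: 0.3
```

```bash
cat >> h.py <<'E'
def lead(im,n,z=0.068):
    # sheet's left edge in the block frame, by line fit to green in rectified image (row-wise leftmost green)
    r=rect(im,n,z);h=cv2.cvtColor(r,cv2.COLOR_RGB2HSV);g=cv2.inRange(h,(48,60,40),(80,255,255))
    pts=[]
    for v in range(190,410,4):
        u=np.flatnonzero(g[v,150:650]);u=u+150
        if len(u)>60: pts.append((0.8-v/1000,0.4-u[0]/1000))
    p=blk(np.array(pts));p=p[(p[:,0]>-.06)&(p[:,0]<.06)]
    k=np.polyfit(p[:,0],p[:,1],1)
    for _ in range(4):
        e=abs(np.polyval(k,p[:,0])-p[:,1]);p=p[e<max(.0015,2*np.median(e))];k=np.polyfit(p[:,0],p[:,1],1)
    return 'yaw rel block deg %.2f  lead yb %.4f n%d'%(np.degrees(np.arctan(k[0])),k[1],len(p))
E
python3 - <<'E'
from h import *
s=ctrl.state();print(s['time_s'],s['eef_pos'],blk(s['eef_pos']),s['contact_force'])
for n in('top','scene'):
    o=cv2.imread(f'pics/{n}0.png')[:,:,::-1].copy();print('start',lead(o,n))
    im=cams.camera(n);cv2.imwrite(f'pics/{n}7.png',im[:,:,::-1]);print(n,lead(im,n))
    for c in big(orange(rect(im,n,0.08)),2):
        m=c.reshape(-1,2).mean(0);print(' o',blk([0.8-m[1]/1000,0.4-m[0]/1000]),cv2.contourArea(c))
E
```

```text
17.3 [ 0.5108 -0.1247  0.0312] [-0.0001 -0.0523] [-0.1169 -0.4633 -0.3263]
start yaw rel block deg -6.63  lead yb 0.1380 n30
top yaw rel block deg -0.08  lead yb 0.1901 n30
 o [0.0279 0.0946] 2380.0
start yaw rel block deg -6.64  lead yb 0.1388 n30
scene yaw rel block deg 0.37  lead yb 0.1915 n28
 o [0.016  0.1089] 226.5
 o [-0.0557  0.0443] 1345.0
```

The sheet is now square with the block (-0.1° from the top view, +0.4° from the scene view) and its lead is at 190.5 mm. The target is 216 mm, so about 25.5 mm is left.

Call:
drive_tool:
  linear:
    - [3,0,0]
    - [4,0,0]
    - [4,0,0]
    - [4,0,0]
    - [4,0,0]
    - [3,0,0]
    - [2,0,0]
    - [1,0,0]
    - [0,0,0]
    - [0,0,0]
  rotation:
    - [0,0,0]
    - [0,0,0]
    - [0,0,0]
    - [0,0,0]
    - [0,0,0]
    - [0,0,0]
    - [0,0,0]
    - [0,0,0]
    - [0,0,0]
    - [0,0,0]

```text
time_s: 18.4
eef_pos: [0.5083, -0.0998, 0.0312]
tcp_rot: [0.67, 0.742, 0.0, -0.0]
contact_force: [0.2, 0.5, -0.4]
gripper_width: 0.997
finger_force: 0.2
```

Call:
drive_tool:
  linear:
    - [-6,0,0]
    - [-10,0,-2]
    - [0,0,-30]
    - [0,0,-40]
    - [0,0,-40]
    - [0,0,-30]
    - [0,0,-15]
    - [0,0,0]
    - [0,0,0]
  rotation:
    - [0,0,0]
    - [0,0,0]
    - [0,0,0]
    - [0,0,0]
    - [0,0,0]
    - [0,0,0]
    - [0,0,0]
    - [0,0,0]
    - [0,0,0]
  jaw: 1

```text
time_s: 19.3
eef_pos: [0.5093, -0.1163, 0.1869]
tcp_rot: [0.67, 0.742, -0.0, -0.001]
contact_force: [-0.2, 0.0, -0.1]
gripper_width: 0.995
finger_force: 0.0
```

```bash
python3 - <<'E'
from h import *
im,Pm,s=wrist('w8');print(s['time_s'],s['eef_pos'],blk(s['eef_pos']),s['contact_force'])
cam=-np.linalg.inv(Pm[:,:3])@Pm[:,3];print('cam',cam)
def oc(im,n,Pm,z):
    return [(blk([0.8-m[1]/1000,0.4-m[0]/1000]).round(4).tolist(),cv2.contourArea(c)) for c in big(orange(rect(im,n,z,Pm=Pm)),3) for m in [np.array(cv2.minEnclosingCircle(c)[0])]]
print('wrist',oc(im,'',Pm,.08))
r=rect(im,'',.068,Pm=Pm);h=cv2.cvtColor(r,cv2.COLOR_RGB2HSV);g=cv2.inRange(h,(48,60,40),(80,255,255))
for yb in(.0,.03,.06,.09,.12,.15):
    t=np.arange(-.13,.13,.0005);w=B+t[:,None]*XB+yb*YB;u=((0.4-w[:,1])*1000).astype(int);v=((.8-w[:,0])*1000).astype(int)
    k=np.flatnonzero(g[v,u]);print(yb,t[k[[0,-1]]] if len(k) else None)
for n in('top','scene'):
    i=cams.camera(n);cv2.imwrite(f'pics/{n}8.png',i[:,:,::-1]);print(n,lead(i,n),oc(i,n,None,.08))
E
```

```text
19.3 [ 0.5093 -0.1163  0.1869] [-0.0008 -0.0437] [-0.1945  0.0445 -0.0783]
cam [ 0.5013 -0.046   0.3824]
wrist [([0.0271, 0.1182], 1924.5), ([-0.0547, 0.0706], 1987.0)]
0.0 [-0.104   0.0735]
0.03 [-0.105   0.0735]
0.06 [-0.105   0.0745]
0.09 [-0.105   0.0745]
0.12 [-0.105   0.0735]
0.15 None
top yaw rel block deg 0.26  lead yb 0.2157 n30 [([0.0281, 0.1195], 2288.0)]
scene yaw rel block deg 0.04  lead yb 0.2165 n30 [([0.0208, 0.1248], 252.0), ([-0.0537, 0.0684], 1675.0)]
```

The lead is at 216 mm (3.0 cm over the rim) and square. The halves are at (xb 0.0275, yb 0.119) and (-0.0545, 0.070). Next I'll shut the fingers and check the shut-tip height with a light touch on the bare wood.

Call:
drive_tool:
  linear:
    - [0,0,20]
    - [0,0,35]
    - [0,0,30]
    - [0,0,16]
    - [0,0,6]
    - [0,0,2]
    - [0,0,0]
    - [0,0,0]
  rotation:
    - [0,0,0]
    - [0,0,0]
    - [0,0,0]
    - [0,0,0]
    - [0,0,0]
    - [0,0,0]
    - [0,0,0]
    - [0,0,0]
  jaw: 0
  force: 5

```text
time_s: 20.25
eef_pos: [0.5108, -0.1161, 0.0802]
tcp_rot: [0.67, 0.742, 0.0, 0.001]
contact_force: [0.5, 0.6, 0.0]
gripper_width: 0.36
finger_force: 0.0
```

Call:
drive_tool:
  linear:
    - [0,0,4]
    - [0,0,3]
    - [0,0,2]
    - [0,0,1]
    - [0,0,0]
  rotation:
    - [0,0,0]
    - [0,0,0]
    - [0,0,0]
    - [0,0,0]
    - [0,0,0]

```text
time_s: 20.75
eef_pos: [0.5098, -0.1159, 0.069]
tcp_rot: [0.67, 0.742, -0.0, -0.0]
contact_force: [-0.1, -0.3, -1.0]
gripper_width: 0.013
finger_force: 0.0
```

Call:
drive_tool:
  linear:
    - [0,0,2]
    - [0,0,2]
    - [0,0,1]
    - [0,0,0]
  rotation:
    - [0,0,0]
    - [0,0,0]
    - [0,0,0]
    - [0,0,0]

```text
time_s: 21.15
eef_pos: [0.5098, -0.1159, 0.064]
tcp_rot: [0.67, 0.742, -0.0, -0.0]
contact_force: [0.4, 0.2, -0.0]
gripper_width: 0.007
finger_force: 0.0
```

Call:
drive_tool:
  linear:
    - [0,0,1]
    - [0,0,0]
  rotation:
    - [0,0,0]
    - [0,0,0]

```text
time_s: 21.35
eef_pos: [0.5099, -0.116, 0.0631]
tcp_rot: [0.67, 0.742, -0.0, -0.0]
contact_force: [-0.2, -0.0, 0.5]
gripper_width: 0.005
finger_force: 0.0
```

Call:
drive_tool:
  linear:
    - [0,0,1]
    - [0,0,0]
  rotation:
    - [0,0,0]
    - [0,0,0]

```text
time_s: 21.55
eef_pos: [0.5099, -0.1159, 0.0621]
tcp_rot: [0.67, 0.742, -0.0, -0.0]
contact_force: [-0.1, -0.3, 0.6]
gripper_width: 0.0
finger_force: 0.0
```

Call:
drive_tool:
  linear:
    - [0,0,1]
    - [0,0,0]
  rotation:
    - [0,0,0]
    - [0,0,0]

```text
time_s: 21.75
eef_pos: [0.5099, -0.116, 0.0611]
tcp_rot: [0.67, 0.742, -0.0, -0.0]
contact_force: [-0.1, -0.4, 0.7]
gripper_width: 0.007
finger_force: 0.0
```

Call:
drive_tool:
  linear:
    - [0,0,1]
    - [0,0,0]
  rotation:
    - [0,0,0]
    - [0,0,0]

```text
time_s: 21.95
eef_pos: [0.5099, -0.1159, 0.0601]
tcp_rot: [0.67, 0.742, -0.0, -0.0]
contact_force: [-0.5, -0.5, -0.3]
gripper_width: 0.004
finger_force: 0.0
```

Call:
drive_tool:
  linear:
    - [0,0,1]
    - [0,0,0]
  rotation:
    - [0,0,0]
    - [0,0,0]

```text
time_s: 22.15
eef_pos: [0.5099, -0.116, 0.0591]
tcp_rot: [0.67, 0.742, -0.0, -0.0]
contact_force: [0.3, 0.2, -0.2]
gripper_width: 0.007
finger_force: 0.0
```

Call:
drive_tool:
  linear:
    - [0,0,1]
    - [0,0,0]
  rotation:
    - [0,0,0]
    - [0,0,0]

```text
time_s: 22.35
eef_pos: [0.5099, -0.116, 0.0581]
tcp_rot: [0.67, 0.742, -0.0, -0.0]
contact_force: [-0.1, 0.3, -0.5]
gripper_width: 0.005
finger_force: 0.0
```

Call:
drive_tool:
  linear:
    - [0,0,2]
    - [0,0,0]
  rotation:
    - [0,0,0]
    - [0,0,0]

```text
time_s: 22.55
eef_pos: [0.5098, -0.1159, 0.0559]
tcp_rot: [0.67, 0.742, -0.0, -0.0]
contact_force: [-0.9, -0.4, -0.8]
gripper_width: 0.004
finger_force: 0.0
```

Call:
drive_tool:
  linear:
    - [0,0,2]
    - [0,0,0]
  rotation:
    - [0,0,0]
    - [0,0,0]

```text
time_s: 22.75
eef_pos: [0.5098, -0.1159, 0.0539]
tcp_rot: [0.67, 0.742, -0.0, -0.0]
contact_force: [-1.1, 0.2, -0.1]
gripper_width: 0.003
finger_force: 0.0
```

Call:
drive_tool:
  linear:
    - [0,0,2]
    - [0,0,0]
  rotation:
    - [0,0,0]
    - [0,0,0]

```text
time_s: 22.95
eef_pos: [0.5098, -0.1159, 0.0519]
tcp_rot: [0.67, 0.742, -0.0, -0.0]
contact_force: [-0.5, -0.9, 0.4]
gripper_width: 0.002
finger_force: 0.0
```

Call:
drive_tool:
  linear:
    - [0,0,2]
    - [0,0,0]
  rotation:
    - [0,0,0]
    - [0,0,0]

```text
time_s: 23.15
eef_pos: [0.5098, -0.1159, 0.05]
tcp_rot: [0.67, 0.742, -0.0, -0.0]
contact_force: [-0.2, 0.0, 0.3]
gripper_width: 0.002
finger_force: 0.0
```

Call:
drive_tool:
  linear:
    - [0,0,2]
    - [0,0,0]
  rotation:
    - [0,0,0]
    - [0,0,0]

```text
time_s: 23.35
eef_pos: [0.5098, -0.1159, 0.048]
tcp_rot: [0.67, 0.742, -0.0, -0.0]
contact_force: [0.1, 0.6, -0.0]
gripper_width: 0.01
finger_force: 0.0
```

Call:
drive_tool:
  linear:
    - [0,0,1]
    - [0,0,0]
  rotation:
    - [0,0,0]
    - [0,0,0]

```text
time_s: 23.55
eef_pos: [0.5099, -0.116, 0.0471]
tcp_rot: [0.67, 0.742, -0.0, -0.0]
contact_force: [0.6, 0.6, 0.0]
gripper_width: 0.006
finger_force: 0.0
```

Call:
drive_tool:
  linear:
    - [0,0,1]
    - [0,0,0]
  rotation:
    - [0,0,0]
    - [0,0,0]

```text
time_s: 23.75
eef_pos: [0.5099, -0.116, 0.0461]
tcp_rot: [0.67, 0.742, -0.0, -0.0]
contact_force: [-0.7, 0.1, 0.8]
gripper_width: -0.001
finger_force: 0.0
```

Call:
drive_tool:
  linear:
    - [0,0,2]
    - [0,0,0]
  rotation:
    - [0,0,0]
    - [0,0,0]

```text
time_s: 23.95
eef_pos: [0.5098, -0.1159, 0.044]
tcp_rot: [0.67, 0.742, -0.0, -0.0]
contact_force: [-0.6, -0.4, 0.8]
gripper_width: 0.006
finger_force: 0.0
```

Call:
drive_tool:
  linear:
    - [0,0,2]
    - [0,0,0]
  rotation:
    - [0,0,0]
    - [0,0,0]

```text
time_s: 24.15
eef_pos: [0.5098, -0.1159, 0.0419]
tcp_rot: [0.67, 0.742, -0.0, -0.0]
contact_force: [0.2, 0.2, 0.0]
gripper_width: 0.005
finger_force: 0.0
```

Call:
drive_tool:
  linear:
    - [0,0,1]
    - [0,0,0]
  rotation:
    - [0,0,0]
    - [0,0,0]

```text
time_s: 24.35
eef_pos: [0.5099, -0.1159, 0.0411]
tcp_rot: [0.67, 0.742, -0.0, -0.0]
contact_force: [0.6, 0.8, -0.1]
gripper_width: 0.007
finger_force: 0.0
```

Call:
drive_tool:
  linear:
    - [0,0,1]
    - [0,0,0]
  rotation:
    - [0,0,0]
    - [0,0,0]

```text
time_s: 24.55
eef_pos: [0.5099, -0.116, 0.0401]
tcp_rot: [0.67, 0.742, -0.0, -0.0]
contact_force: [0.1, -0.0, -0.3]
gripper_width: 0.005
finger_force: 0.0
```

Call:
drive_tool:
  linear:
    - [0,0,1]
    - [0,0,0]
  rotation:
    - [0,0,0]
    - [0,0,0]

```text
time_s: 24.75
eef_pos: [0.5099, -0.116, 0.0391]
tcp_rot: [0.67, 0.742, -0.0, -0.0]
contact_force: [0.3, -0.8, 0.5]
gripper_width: 0.007
finger_force: 0.0
```

Call:
drive_tool:
  linear:
    - [0,0,2]
    - [0,0,0]
  rotation:
    - [0,0,0]
    - [0,0,0]

```text
time_s: 24.95
eef_pos: [0.5098, -0.1159, 0.0369]
tcp_rot: [0.67, 0.742, -0.0, -0.0]
contact_force: [-0.6, 0.0, -0.9]
gripper_width: 0.008
finger_force: 0.0
```

Call:
drive_tool:
  linear:
    - [0,0,2]
    - [0,0,0]
  rotation:
    - [0,0,0]
    - [0,0,0]

```text
time_s: 25.15
eef_pos: [0.5098, -0.1159, 0.0349]
tcp_rot: [0.67, 0.742, -0.0, -0.0]
contact_force: [-0.6, 0.3, 0.3]
gripper_width: 0.006
finger_force: 0.0
```

Call:
drive_tool:
  linear:
    - [0,0,2]
    - [0,0,0]
  rotation:
    - [0,0,0]
    - [0,0,0]

```text
time_s: 25.35
eef_pos: [0.5098, -0.1159, 0.0329]
tcp_rot: [0.67, 0.742, -0.0, -0.0]
contact_force: [-0.4, -0.2, -0.1]
gripper_width: 0.006
finger_force: 0.0
```

Call:
drive_tool:
  linear:
    - [0,0,2]
    - [0,0,0]
  rotation:
    - [0,0,0]
    - [0,0,0]

```text
time_s: 25.55
eef_pos: [0.5098, -0.1159, 0.031]
tcp_rot: [0.67, 0.742, -0.0, -0.0]
contact_force: [0.2, 0.5, 0.8]
gripper_width: 0.007
finger_force: 0.0
```

Call:
drive_tool:
  linear:
    - [0,0,2]
    - [0,0,0]
  rotation:
    - [0,0,0]
    - [0,0,0]

```text
time_s: 25.75
eef_pos: [0.5098, -0.1159, 0.029]
tcp_rot: [0.67, 0.742, -0.0, -0.0]
contact_force: [-0.8, 1.1, 0.5]
gripper_width: 0.008
finger_force: 0.0
```

Call:
drive_tool:
  linear:
    - [0,0,1]
    - [0,0,0]
  rotation:
    - [0,0,0]
    - [0,0,0]

```text
time_s: 25.95
eef_pos: [0.5101, -0.116, 0.0282]
tcp_rot: [0.67, 0.742, -0.0, 0.0]
contact_force: [-0.3, 0.0, -0.2]
gripper_width: 0.008
finger_force: 0.0
```

Call:
drive_tool:
  linear:
    - [0,0,1]
    - [0,0,0]
  rotation:
    - [0,0,0]
    - [0,0,0]

```text
time_s: 26.15
eef_pos: [0.5101, -0.1161, 0.0282]
tcp_rot: [0.67, 0.742, -0.0, 0.0]
contact_force: [-2.1, 0.9, 6.8]
gripper_width: 0.004
finger_force: 3.4
```

The shut tips touch at the same reading (0.0282), so the fingertips are always at the reported z + 32 mm. I'll rise, go behind the far half (start yb ≈ 0.061, xb ≈ 0.0275), then lower to tip z ≈ 74 mm.

Call:
drive_tool:
  linear:
    - [0,0,-10]
    - [0,0,-40]
    - [20,6,0]
    - [35,9,0]
    - [35,9,0]
    - [15,4,0]
    - [0,0,10]
    - [0,0,15]
    - [0,0,8]
    - [0,0,2]
    - [0,0,0]
    - [0,0,0]
  rotation:
    - [0,0,0]
    - [0,0,0]
    - [0,0,0]
    - [0,0,0]
    - [0,0,0]
    - [0,0,0]
    - [0,0,0]
    - [0,0,0]
    - [0,0,0]
    - [0,0,0]
    - [0,0,0]
    - [0,0,0]

```text
time_s: 27.35
eef_pos: [0.5274, -0.0092, 0.0423]
tcp_rot: [0.671, 0.742, 0.0, 0.0]
contact_force: [0.7, -0.6, 0.2]
gripper_width: 0.005
finger_force: 0.0
```

```bash
python3 - <<'E'
from h import *
s=ctrl.state();print(s['time_s'],s['eef_pos'],blk(s['eef_pos']),s['contact_force'],s['joint_pos'])
i=cams.camera('scene');print(lead(i,'scene'))
for c in big(orange(rect(i,'scene',.08)),2):print(cv2.contourArea(c),blk([0.8-cv2.minEnclosingCircle(c)[0][1]/1000,0.4-cv2.minEnclosingCircle(c)[0][0]/1000]))
E
```

```text
27.35 [ 0.5274 -0.0092  0.0423] [0.0279 0.061 ] [ 0.7004 -0.5762  0.172 ] [ 0.5544  0.2478 -0.6521  1.906   0.1732  1.0435 -0.0698]
yaw rel block deg 0.11  lead yb 0.2165 n30
911.5 [-0.0545  0.0698]
1200.5 [0.0266 0.1207]
```

Call:
drive_tool:
  linear:
    - [3,0,0]
    - [6,0,0]
    - [6,0,0]
    - [5,0,0]
    - [5,0,0]
    - [6,0,0]
    - [6,0,0]
    - [6,0,0]
    - [6,0,0]
    - [6,0,0]
    - [6,0,0]
    - [6,0,0]
  rotation:
    - [0,0,0]
    - [0,0,0]
    - [0,0,0]
    - [0,0,0]
    - [0,0,0]
    - [0,0,0]
    - [0,0,0]
    - [0,0,0]
    - [0,0,0]
    - [0,0,0]
    - [0,0,0]
    - [0,0,0]

```text
time_s: 28.6
eef_pos: [0.5203, 0.0585, 0.0422]
tcp_rot: [0.67, 0.742, -0.0, 0.0]
contact_force: [0.6, -0.0, 0.2]
gripper_width: 0.001
finger_force: 0.3
```

```bash
python3 - <<'E'
from h import *
s=ctrl.state();print(s['time_s'],s['eef_pos'],blk(s['eef_pos']),s['contact_force'])
for n in('scene','top'):
    i=cams.camera(n);print(lead(i,n))
    for c in big(orange(rect(i,n,.08)),2):print(cv2.contourArea(c),blk([0.8-cv2.minEnclosingCircle(c)[0][1]/1000,0.4-cv2.minEnclosingCircle(c)[0][0]/1000]))
E
```

```text
28.6 [0.5203 0.0585 0.0422] [0.0276 0.1291] [ 0.6245 -0.0386  0.2428]
yaw rel block deg -0.19  lead yb 0.2152 n25
79.0 [-0.0591  0.09  ]
1269.0 [0.0256 0.1698]
yaw rel block deg 0.35  lead yb 0.2139 n14
2214.0 [-0.0527  0.0664]
```

The half moves straight (yb 0.170, xb 0.026) and the sheet stays put. I'll push it off the end.

Call:
drive_tool:
  linear:
    - [3,0,0]
    - [6,0,0]
    - [6,0,0]
    - [6,0,0]
    - [6,0,0]
    - [6,0,0]
    - [6,0,0]
    - [6,0,0]
    - [6,0,0]
    - [6,0,0]
    - [6,0,0]
    - [6,0,0]
  rotation:
    - [0,0,0]
    - [0,0,0]
    - [0,0,0]
    - [0,0,0]
    - [0,0,0]
    - [0,0,0]
    - [0,0,0]
    - [0,0,0]
    - [0,0,0]
    - [0,0,0]
    - [0,0,0]
    - [0,0,0]

```text
time_s: 29.9
eef_pos: [0.5133, 0.1273, 0.0422]
tcp_rot: [0.67, 0.742, 0.0, -0.0]
contact_force: [0.1, 0.4, 0.1]
gripper_width: 0.007
finger_force: 0.0
```

Call:
drive_tool:
  linear:
    - [6,0,0]
    - [6,0,0]
    - [6,0,0]
    - [3,0,0]
    - [0,0,0]
    - [0,0,0]
    - [-15,0,-10]
    - [-25,0,-30]
    - [-15,0,-20]
    - [0,0,0]
  rotation:
    - [0,0,0]
    - [0,0,0]
    - [0,0,0]
    - [0,0,0]
    - [0,0,0]
    - [0,0,0]
    - [0,0,0]
    - [0,0,0]
    - [0,0,0]
    - [0,0,0]

```text
time_s: 30.9
eef_pos: [0.5196, 0.0898, 0.1049]
tcp_rot: [0.672, 0.74, 0.001, 0.003]
contact_force: [1.2, -0.3, 0.6]
gripper_width: 0.001
finger_force: 0.0
```

```bash
python3 - <<'E'
from h import *
s=ctrl.state();print(s['time_s'],s['eef_pos'],blk(s['eef_pos']),s['contact_force'])
for n in('scene','top'):
    i=cams.camera(n);cv2.imwrite(f'pics/{n}9.png',i[:,:,::-1]);print(n,lead(i,n))
    for z in(.02,.08):
        for c in big(orange(rect(i,n,z)),2):print(z,cv2.contourArea(c),blk([0.8-cv2.minEnclosingCircle(c)[0][1]/1000,0.4-cv2.minEnclosingCircle(c)[0][0]/1000]))
E
```

```text
30.9 [0.5196 0.0898 0.1049] [0.03   0.1604] [ 1.1685 -0.3337  0.5513]
scene yaw rel block deg 0.21  lead yb 0.2152 n30
0.02 4.5 [-0.0401  0.039 ]
0.02 21.5 [-0.0196  0.0524]
0.08 4.0 [-0.0441  0.089 ]
0.08 20.5 [-0.0578  0.0893]
top yaw rel block deg 0.24  lead yb 0.2139 n18
0.02 260.0 [0.0494 0.2606]
0.02 727.0 [-0.0353  0.0716]
0.08 239.0 [0.0249 0.2615]
0.08 682.5 [-0.0568  0.0777]
```

The first half is in the pan (seen from the top at yb ≈ 0.26) and the sheet's lead is still at 0.215. For the near half, at (-0.0545, 0.070), I'll push along a line turned 5° inward so that it clears the pan's side wall.

Call:
drive_tool:
  linear:
    - [-15,-9,0]
    - [-30,-18,0]
    - [-40,-24,0]
    - [-40,-24,0]
    - [-23,-14,0]
    - [0,0,0]
    - [0,0,15]
    - [0,0,25]
    - [0,0,15]
    - [0,0,5]
    - [0,0,0]
    - [0,0,0]
  rotation:
    - [0,0,0]
    - [0,0,0]
    - [0,0,0]
    - [0,0,0]
    - [0,0,0]
    - [0,0,5]
    - [0,0,0]
    - [0,0,0]
    - [0,0,0]
    - [0,0,0]
    - [0,0,0]
    - [0,0,0]

```text
time_s: 32.2
eef_pos: [0.4436, -0.063, 0.0424]
tcp_rot: [0.702, 0.712, 0.0, 0.0]
contact_force: [0.2, 0.8, 0.5]
gripper_width: 0.009
finger_force: 0.0
```

```bash
python3 - <<'E'
from h import *
s=ctrl.state();x=R.from_quat(s['tcp_rot']).as_matrix()[:2,0];print(s['time_s'],s['eef_pos'],blk(s['eef_pos']),s['contact_force'],x@XB,x@YB)
i=cams.camera('scene');print(lead(i,'scene'))
for c in big(orange(rect(i,'scene',.08)),2):print(cv2.contourArea(c),blk([0.8-cv2.minEnclosingCircle(c)[0][1]/1000,0.4-cv2.minEnclosingCircle(c)[0][0]/1000]))
E
```

```text
32.2 [ 0.4436 -0.063   0.0424] [-0.0608  0.0158] [0.1926 0.7537 0.5184] 0.08412996949082643 0.9964547791311512
yaw rel block deg 0.13  lead yb 0.2165 n30
0.0 [-0.0605  0.0751]
1292.0 [-0.0542  0.0686]
```

Call:
drive_tool:
  linear:
    - [3,2,0]
    - [5,0,0]
    - [5,0,0]
    - [5,0,0]
    - [6,0,0]
    - [6,0,0]
    - [6,0,0]
    - [6,0,0]
    - [6,0,0]
    - [6,0,0]
    - [6,0,0]
    - [6,0,0]
  rotation:
    - [0,0,0]
    - [0,0,0]
    - [0,0,0]
    - [0,0,0]
    - [0,0,0]
    - [0,0,0]
    - [0,0,0]
    - [0,0,0]
    - [0,0,0]
    - [0,0,0]
    - [0,0,0]
    - [0,0,0]

```text
time_s: 33.45
eef_pos: [0.4443, 0.003, 0.0422]
tcp_rot: [0.702, 0.712, -0.0, 0.0]
contact_force: [-0.5, -0.2, 1.0]
gripper_width: 0.005
finger_force: 0.2
```

Call:
drive_tool:
  linear:
    - [6,0,0]
    - [6,0,0]
    - [6,0,0]
    - [6,0,0]
    - [6,0,0]
    - [6,0,0]
    - [6,0,0]
    - [6,0,0]
    - [6,0,0]
    - [4,0,0]
  rotation:
    - [0,0,0]
    - [0,0,0]
    - [0,0,0]
    - [0,0,0]
    - [0,0,0]
    - [0,0,0]
    - [0,0,0]
    - [0,0,0]
    - [0,0,0]
    - [0,0,0]

```text
time_s: 34.45
eef_pos: [0.4435, 0.0612, 0.0422]
tcp_rot: [0.702, 0.712, 0.0, -0.0]
contact_force: [0.3, 0.4, 0.7]
gripper_width: 0.002
finger_force: 0.2
```

```bash
python3 - <<'E'
from h import *
s=ctrl.state();print(s['time_s'],s['eef_pos'],blk(s['eef_pos']),s['contact_force'])
for n in('scene','top'):
    i=cams.camera(n);print(lead(i,n))
    for c in big(orange(rect(i,n,.08)),2):print(cv2.contourArea(c),blk([0.8-cv2.minEnclosingCircle(c)[0][1]/1000,0.4-cv2.minEnclosingCircle(c)[0][0]/1000]))
E
```

```text
34.45 [0.4435 0.0612 0.0422] [-0.0486  0.1395] [0.2956 0.3777 0.7385]
yaw rel block deg 0.78  lead yb 0.2161 n25
23.0 [-0.0684  0.1874]
998.5 [-0.047   0.1803]
yaw rel block deg 0.33  lead yb 0.2157 n16
```

The near half is at (-0.047, 0.180), centred on the finger. I'll finish the push and withdraw.

Call:
drive_tool:
  linear:
    - [4,0,0]
    - [6,0,0]
    - [6,0,0]
    - [6,0,0]
    - [6,0,0]
    - [6,0,0]
    - [6,0,0]
    - [6,0,0]
    - [6,0,0]
    - [6,0,0]
    - [6,0,0]
    - [6,0,0]
  rotation:
    - [0,0,0]
    - [0,0,0]
    - [0,0,0]
    - [0,0,0]
    - [0,0,0]
    - [0,0,0]
    - [0,0,0]
    - [0,0,0]
    - [0,0,0]
    - [0,0,0]
    - [0,0,0]
    - [0,0,0]

```text
time_s: 35.75
eef_pos: [0.4425, 0.1311, 0.0422]
tcp_rot: [0.702, 0.712, -0.0, 0.0]
contact_force: [0.4, -1.1, 0.6]
gripper_width: 0.004
finger_force: 0.0
```

Call:
drive_tool:
  linear:
    - [6,0,0]
    - [6,0,0]
    - [6,0,0]
    - [3,0,0]
    - [0,0,0]
    - [0,0,0]
    - [-8,0,-10]
    - [-25,0,-30]
    - [-40,0,-30]
    - [-40,0,-30]
    - [-40,0,-30]
    - [-30,0,-20]
  rotation:
    - [0,0,0]
    - [0,0,0]
    - [0,0,0]
    - [0,0,0]
    - [0,0,0]
    - [0,0,0]
    - [0,0,0]
    - [0,0,0]
    - [0,0,0]
    - [0,0,0]
    - [0,0,0]
    - [0,0,0]

```text
time_s: 36.95
eef_pos: [0.4452, -0.0347, 0.1946]
tcp_rot: [0.703, 0.711, 0.0, 0.002]
contact_force: [0.7, 0.2, -0.1]
gripper_width: 0.003
finger_force: 0.0
```

Call:
drive_tool:
  linear:
    - [-40,0,0]
    - [-40,0,0]
    - [-40,0,0]
    - [-40,0,0]
    - [-40,0,0]
    - [0,0,0]
    - [0,0,0]
    - [0,0,0]
  rotation:
    - [0,0,0]
    - [0,0,0]
    - [0,0,0]
    - [0,0,0]
    - [0,0,0]
    - [0,0,0]
    - [0,0,0]
    - [0,0,0]

```text
time_s: 37.75
eef_pos: [0.4479, -0.2302, 0.1922]
tcp_rot: [0.702, 0.713, 0.0, -0.0]
contact_force: [0.0, 0.6, -0.5]
gripper_width: 0.008
finger_force: 0.0
```

```bash
python3 - <<'E'
from h import *
s=ctrl.state();print(s['time_s'],s['eef_pos'],blk(s['eef_pos']),s['contact_force'])
out=[]
for n in('top','scene'):
    i=cams.camera(n);cv2.imwrite(f'pics/{n}F.png',i[:,:,::-1]);print(n,lead(i,n))
    out.append(rect(i,n,.055,X=(0.36,0.66),Y=(-0.25,0.35)))
    for c in big(orange(rect(i,n,.02)),2):print(cv2.contourArea(c),blk([0.8-cv2.minEnclosingCircle(c)[0][1]/1000,0.4-cv2.minEnclosingCircle(c)[0][0]/1000]))
cv2.imwrite('pics/vF.png',np.vstack(out)[:,:,::-1])
E
```

```text
37.75 [ 0.4479 -0.2302  0.1922] [-0.0732 -0.151 ] [ 0.0136  0.6375 -0.5456]
top yaw rel block deg 0.32  lead yb 0.2158 n30
scene yaw rel block deg 0.11  lead yb 0.2166 n30
```

View pics/vF.png

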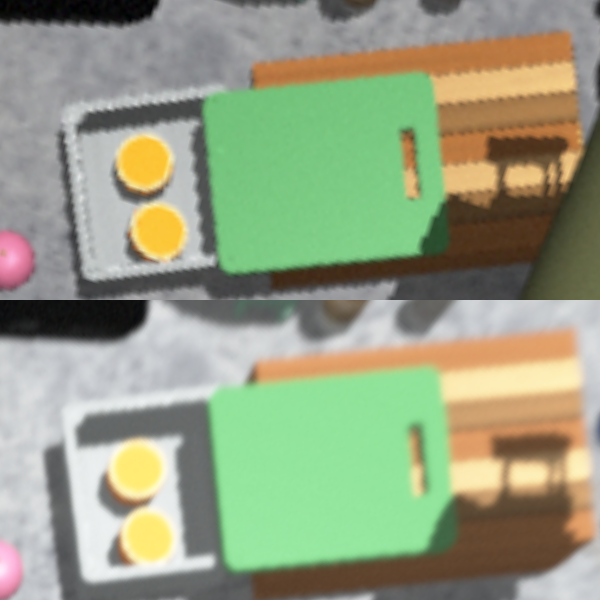

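Both halves lie in the pan, cut faces up, at top-view pixels (145,163) and (158,231). The sheet is square (0.1–0.3°) with its end 30 mm past the rim. The pan's corners are where they were, and the arm is clear, so I'll hand in.

```bash
python3 -c "
from rig import workorder
print(workorder.close_job())"
```

```text
the job is handed in; nothing more can be done
None
```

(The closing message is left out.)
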